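# Open the spice grinder's unmarked twist-lock lid and keep it held up

### The job

The lid of the spice grinder on the ledge is twisted locked, and nothing shows whether it opens clockwise or anticlockwise: feel which way it turns freely (the wrong way it soon meets a stop), turn it that way until it is unlocked, and lift it straight off. Finish still holding the lid level and steady in the gripper, at least 6 cm above its seat and over the grinder, so that roasted spices can be tipped in from the side. Do not wrench the lid hard against its stops or press hard on it, and leave the mortar, pestle, bowls and cup where they are.

Things in the scene. Friction and masses are not known exactly. Their poses are not given: they have to be found in the camera images.
- grinder: countertop spice grinder screwed to the ledge: grey round body, 132 mm across at the foot, 120 mm above, 110 mm high, then a steel neck 30 mm high under the lid. Origin at the centre of its underside, z up. Black switch plate on its -x side. While locked, the lid's x axis lies along the grinder's x axis within 0.06 rad.
- lid_grip (a point): centre of the lid's grip. The loose lid (about 220 g) is a black round cap 92 mm across, 33 mm high, with an upright orange wing on top: 64 mm long (lid's x axis), 18 mm thick (y), 34 mm high. This point is on the lid's axis, 17 mm below the wing's top, 17 mm above the cap's flat top, 164 mm above the ledge when seated. z up.
- neck (a point): centre of the top of the grinder's neck, 140 mm above the ledge, axes as the grinder's. Two lugs inside the lid sit under ledges on the neck. Locked, the lid rises only about 2 mm; it turns with little friction and has about 2.5 mm play sideways. Unlocked and lifted 27 mm it is clear of the neck.
- stop (a point): point on the grinder's axis at the level of the hidden stops, 120 mm above the ledge. The opening way is drawn anew each time and cannot be seen. Counted from the grinder's x axis: the wrong way the lid meets a firm stop at about 0.24 rad, still locked; the right way it is unlocked from 0.65 rad on (best 0.82) and meets an end stop at about 1.03 rad. Over about 2 N m of twist is wrenching.
- mortar: pale grey stone mortar, 136 mm across, 90 mm high, 2.5 kg; origin at the centre of its underside. Bystander.
- bowls: two nested stainless steel bowls (one piece), 136 mm across, 64 mm high; origin at the centre of the underside. Bystander.
- cup: green ceramic cup, 72 mm across, 80 mm high; origin at the centre of its underside. Bystander.
- pestle: short marble pestle standing on its thick end, 50 mm across, 115 mm high; origin at the centre of its underside. Bystander.
Not all that is in view belongs to the job. What is shaped like the part that bears lid_grip but blue or turquoise is not meant. Leave any red look-alike of the grinder alone.

How it is judged (in metres and radians):
On the way, in this order (a step that is already met when the one before it is completed fails the run):
1. the lid is turned past its ledges while still seated (angle between the x axis of lid_grip and the x axis of grinder, either way round above 0.58 rad and z of lid_grip in the frame of grinder below 0.174 m).
2. the lid is lifted clear of the neck (z of lid_grip in the frame of grinder above 0.209 m), for 0.2 s.
At the end, for the whole second after the job is handed in: the lid is held in the fingers (more than 1 N), at least 55 mm above its seat, its axis within 60 mm of the grinder's, level within 15 degrees, slower than 0.03 m/s and not touching the grinder (z of lid_grip in the frame of grinder above 0.219 m and horizontal distance between lid_grip and grinder below 0.06 m and angle between lid_grip's own z axis and vertical below 0.26 rad and linear speed of lid below 0.03 m/s and contact force between lid and the fingers above 1 N and contact force between lid and grinder below 0.05 N); the arm keeps its last pose, push and grip.
It fails at once if the mortar is shifted by more than 30 mm (distance of mortar from where it was at the start of the episode above 0.03 m).
It fails at once if the bowls is shifted by more than 30 mm (distance of bowls from where it was at the start of the episode above 0.03 m).
It fails at once if the cup is shifted by more than 30 mm (distance of cup from where it was at the start of the episode above 0.03 m).
It fails at once if the pestle is shifted by more than 30 mm (distance of pestle from where it was at the start of the episode above 0.03 m).
It fails at once if the lid is wrenched or pressed against the grinder with more than 70 N (contact force between lid and grinder above 70 N).
It also fails if it takes over 42 s, if anything falls off the work surface, if the arm or the gripper's body presses on something with over 40 N, if the wrist force passes 120 N, or if a joint passes its speed limit or range.

### The arm

A 6-joint arm with a two-finger parallel gripper is mounted at the origin on the work surface. World frame = base frame: x ahead of the robot, y to its left, z up, the work surface at z = 0. Lengths are in m, angles in degrees, forces in N, time in s.
With the tool pointing down it reaches from about 0.375 to 0.975 m from the base axis. Payload 3.8 kg.
Tool frame: the origin (TCP) lies at the very end of the fingers, on their centre line; the grasp point (between the pads) lies 19 mm behind it; y points along the fingers, x is the direction in which the jaws open and shut, and the axes are right-handed (so a half turn about y gives the same grasp; the last joint's range is limited). The gripper opens to 88 mm and grips with 3 to 60 N. Pads are 18 mm wide; open, the fingers measure 123 mm over their backs; the gripper's body (75 mm by 187 mm) begins 45 mm behind the grasp point.
Start: joints at [65.323, 15.12, 91.902, -0, 72.978, -2.114], TCP at [0.259, 0.623, 0.239] pointing down, gripper open.
Joint ranges: [-150.88, 150.88], [-54.13, 125.18], [17.81, 147.31], [-75.09, 255.09], [0, 152.58], [-146.25, 146.25]. Speed limits (degrees/s): [147.25, 147.25, 180, 180, 180, 180].

### API

Orientations are given as [roll, pitch, yaw] about the fixed x, y, z axes, in that order (R = Rz(yaw) Ry(pitch) Rx(roll)).
In Python, from rig import bot gives the robot as it stands.
- The arm moves only by the shell command python3 -m inch 'ROWS' [FORCE]. ROWS is text: rows parted by semicolons, each of 5 numbers parted by spaces: the opening, from 0 (shut) to 1 (fully open), then the shift along the tool's x, y, z in cm, then the turn about the tool's y in degrees. In form: hand x y z roll; .... A call has 1 to 5 rows; each row shifts and turns the commanded pose from where the row before left it, along the tool's axes as they then stand; what a row does not reach is not made up. A row lasts 1/10 s, in which the tool goes at most 50 mm and 8.59 degrees, less where a joint would pass 70% of its speed; a pose out of reach is approached as far as the arm can. A call is refused whole if a number of a shift passes 5 or a number of a turn 8.59, either way. A call with a gripper value outside its range is refused whole. The fingers move at their own pace and stop on an object; FORCE is the grip in N (left out, the last holds). Time passes only in rows, so rows that do not move let the fingers close. It gives the time, the measured TCP pose, the force and the opening at its end, in the units of the state.
- bot.state(): the state, without advancing time (a new reading comes with each control period).
- bot.camera(name): name is "side" or "top"; returns a dict with "image" (420x560x3 uint8, red, green, blue), "fx", "fy", "cx", "cy" (pixels), "dist" ([k1, k2, p1, p2, k3] as OpenCV has them; the pictures are not rectified), "rvec" (rotation vector, rad) and "tvec" (3), from world to camera coordinates, as OpenCV has them. Camera axes: x right, y down, z forward; pixel columns grow to the right and rows downward; lengths in m; the calibration is good to about 2 mm. A picture is of the moment at which its call begins. There is no depth.
- bot.job_done(): hands the job in, once; it reports no verdict.
Trained networks look in a picture, given as the dict that the camera call returned (one of the last four; its "shot" number tells which), for a name from the list of things; names that differ only in an ending like _2 or _b are one class to them, and where a whole thing is asked for, a point or a joint stands for the part that bears it (a point fixed in the world has none). Each returns a list of dicts, best first, with "confidence" (0 to 1); they miss things now and then, are a little off and sometimes report something else, mostly with a low value. They report only what shows in the picture. A call takes as long as a camera call. They do not tell look-alikes from the thing itself.
- bot.silhouettes(name, picture): "region" (420x560 bool, what is visible of it) and "box" ([left, top, right, bottom] in pixels, round what is visible of it).
The state is a dict: "clock": time; "joint_positions": joint angles; "qvel": joint speeds; "joint_efforts": joint torques, N m; "position": TCP position; "orientation": TCP orientation; "wrist_force": force on the tool from outside, world axes, zero at the start; "torque": the same for the moment, N m; "grip_width": finger opening in m.
Only numpy, scipy, OpenCV 4.12 (cv2) and the standard library are available. Lean on these libraries where they do the work, as an engineer would, in place of code of your own. Each camera call takes 0.05 s, during which the arm holds its last target.

## Working session

There is one attempt and no reset: what is moved stays moved. The work goes in short steps, Python scripts to look and compute and a shell command to move; the robot and the scene stay as the last step left them, time stands still between calls to the robot, and variables do not carry over. Pictures are saved under pics/ and viewed, and the job is handed in when it is done.

```bash
ls; mkdir -p pics; python3 - <<'E'
from rig import bot
import cv2,numpy as np,pickle
print(bot.state())
for n in("side","top"):
    p=bot.camera(n); pickle.dump(p,open(f"pics/{n}0.pkl","wb"))
    cv2.imwrite(f"pics/{n}0.png",p["image"][:,:,::-1])
    print(n,{k:v for k,v in p.items() if k!="image"})
    for o in("grinder","lid_grip"):
        for d in bot.silhouettes(o,p): print(n,o,d["confidence"],d["box"],d["region"].sum())
E
```

```text
pics
{'clock': 0.0, 'joint_positions': array([ 6.53234346e+01,  1.51691661e+01,  9.19809585e+01, -8.92925022e-04,
        7.29768713e+01, -2.11505426e+00]), 'qvel': array([-0.03089562,  0.01189767, -0.0074111 ,  0.08307397, -0.03116987,
       -0.03584519]), 'joint_efforts': array([ 1.97446316e-03, -5.02109957e+01, -3.56875634e+01,  7.29685114e-02,
        2.91677099e-02, -2.15878576e-04]), 'position': array([0.25870031, 0.62269056, 0.2373907 ]), 'orientation': array([-89.99616569,   0.12694095,  67.4387555 ]), 'wrist_force': array([0.13023766, 0.36263453, 0.20203619]), 'torque': array([ 0.01259418,  0.00930964, -0.03780051]), 'grip_width': 0.08842858750485948}
side {'fx': 488.13316022596194, 'fy': 488.13316022596194, 'cx': 279.088540468451, 'cy': 207.3492629735996, 'dist': array([-0.10830506,  0.        ,  0.        ,  0.        ,  0.        ]), 'rvec': array([ 2.27674313, -0.47658957,  0.23655527]), 'tvec': array([-0.50477151,  0.2253399 ,  1.0234672 ]), 'shot': 1}
side grinder 0.66 [196.5, 269.7, 258.6, 352.6] 4503
side grinder 0.61 [244.3, 212.6, 302.6, 275.7] 2381
side lid_grip 0.9 [254.7, 190.6, 294.3, 233.8] 1386
side lid_grip 0.7 [230.0, 182.0, 266.1, 223.7] 566
side lid_grip 0.56 [183.9, 237.9, 222.5, 281.5] 1254
top {'fx': 425.32020201057253, 'fy': 425.32020201057253, 'cx': 278.4379947675405, 'cy': 205.09896534155538, 'dist': array([0.03215318, 0.        , 0.        , 0.        , 0.        ]), 'rvec': array([ 2.14898054, -2.1799781 ,  0.05634418]), 'tvec': array([0.02345872, 0.55590016, 0.93468576]), 'shot': 2}
top grinder 0.94 [335.2, 265.9, 405.9, 332.1] 3490
top grinder 0.57 [267.4, 187.3, 328.2, 251.9] 1237
top lid_grip 0.96 [277.7, 193.6, 325.2, 243.6] 1725
top lid_grip 0.86 [268.8, 274.8, 312.7, 316.1] 1406
top lid_grip 0.86 [208.8, 199.9, 252.5, 238.1] 1358
```

View pics/side0.png

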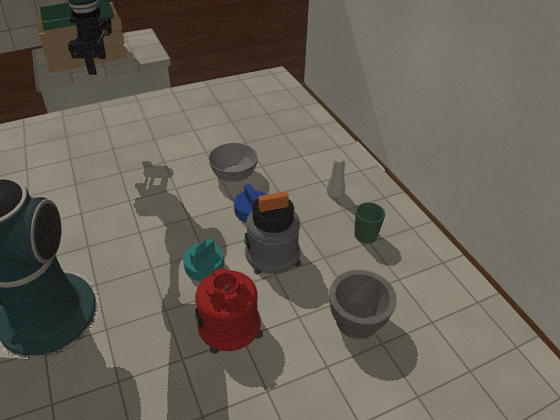

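View pics/top0.png

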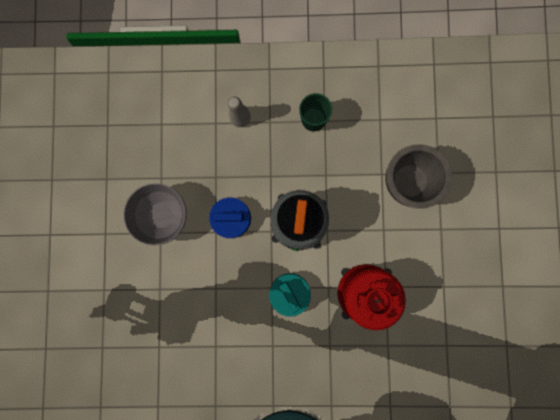

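```bash
cat > h.py <<'E'
import cv2,numpy as np,pickle
from scipy.optimize import minimize
def proj(p,X):
    return cv2.projectPoints(np.asarray(X,float).reshape(-1,1,3),p["rvec"],p["tvec"],np.array([[p["fx"],0,p["cx"]],[0,p["fy"],p["cy"]],[0,0,1]]),p["dist"])[0][:,0]
def omask(p):
    h=cv2.cvtColor(p["image"],cv2.COLOR_RGB2HSV)
    m=((h[...,0]>=5)&(h[...,0]<=22)&(h[...,1]>170)&(h[...,2]>70)).astype(np.uint8)
    n,l,s,c=cv2.connectedComponentsWithStats(m)
    print([(list(s[i]),c[i].round(1)) for i in range(1,n) if s[i][4]>30])
    i=1+np.argmax(s[1:,4]); return l==i
def box(x,y,z,yaw,L=.064,W=.018,H=.034):
    c,s=np.cos(yaw),np.sin(yaw)
    return np.array([[x+a*L/2*c-b*W/2*s,y+a*L/2*s+b*W/2*c,z+d*H/2] for a in(-1,1) for b in(-1,1) for d in(-1,1)])
def rend(p,X,shape,S=8):
    q=proj(p,X); h=cv2.convexHull(((q+.5)*S-.5).astype(np.float32)).round().astype(np.int32)
    x0,y0=np.floor(q.min(0)).astype(int)-2; x1,y1=np.ceil(q.max(0)).astype(int)+3
    im=np.zeros(((y1-y0)*S,(x1-x0)*S),np.float32); cv2.fillConvexPoly(im,h-np.array([x0,y0])*S,1.)
    o=np.zeros(shape,np.float32); o[y0:y1,x0:x1]=cv2.resize(im,(x1-x0,y1-y0),interpolation=cv2.INTER_AREA); return o
def fit(ps,ms,x0):
    f=lambda v:sum(((rend(p,box(*v[:3]/100,v[3]),m.shape)-m)**2).sum() for p,m in zip(ps,ms))
    best=None
    for k in range(3):
        r=minimize(f,x0 if best is None else best.x,method="Nelder-Mead",options=dict(initial_simplex=(np.array(x0 if best is None else best.x)+np.vstack([np.zeros(4),np.diag([1,1,1,.2])])),xatol=1e-3,fatol=1e-2,maxiter=400)); best=r
    return r
E
python3 - <<'E'
from h import *
P=[pickle.load(open(f"pics/{n}0.pkl","rb")) for n in("side","top")]
M=[omask(p) for p in P]
for p,m in zip(P,M): print(m.sum())
# initial by triangulating centroids
und=[]
A=[]
for p,m in zip(P,M):
    c=np.argwhere(m)[:,::-1].mean(0)
    K=np.array([[p["fx"],0,p["cx"]],[0,p["fy"],p["cy"]],[0,0,1]])
    und.append(cv2.undistortPoints(c.reshape(1,1,2),K,p["dist"])[0,0])
    A.append(np.hstack([cv2.Rodrigues(p["rvec"])[0],p["tvec"].reshape(3,1)]))
X=cv2.triangulatePoints(A[0],A[1],und[0],und[1]); X=(X[:3]/X[3])[:,0]; print("tri",X)
r=fit(P,M,[*(X*100),0]); print(r.x,r.fun,[m.sum() for m in M])
for i in(0,1):
    rr=[((rend(P[i],box(*r.x[:3]/100,r.x[3]),M[i].shape)-M[i])**2).sum()]; print(rr)
for p,n in zip(P,("side","top")):
    im=p["image"][:,:,::-1].copy()
    x,y,z=r.x[:3]/100
    t=np.linspace(0,6.283,60)
    S=4; a,b=(230,170) if n=="side" else (250,170)
    im=cv2.resize(im[b:b+125,a:a+100],None,fx=S,fy=S,interpolation=cv2.INTER_CUBIC)
    for R,h in((.046,-.017),(.046,-.05),(.060,-.054),(.066,-.164)):
        q=proj(p,np.c_[x+R*np.cos(t),y+R*np.sin(t),z+h+0*t])
        cv2.polylines(im,[((q-[a,b]+.5)*S).astype(int)],True,(0,255,255),1)
    q=proj(p,box(*r.x[:3]/100,r.x[3])); 
    for u in q: cv2.circle(im,tuple(((u-[a,b]+.5)*S).astype(int).tolist()),3,(0,255,0),-1)
    cv2.imwrite(f"pics/{n}_fit.png",im)
E
```

```text
[([np.int32(259), np.int32(192), np.int32(29), np.int32(20), np.int32(370)], array([272.9, 201. ]))]
[([np.int32(294), np.int32(200), np.int32(13), np.int32(34), np.int32(335)], array([299.8, 216.5]))]
370
335
tri [ 0.52201849 -0.02937691  0.16299432]
[52.13488877 -2.91458557 16.08373599 -0.13286532] 146.790283203125 [np.int64(370), np.int64(335)]
[np.float32(137.82178)]
[np.float32(8.968506)]
```

View pics/side_fit.png

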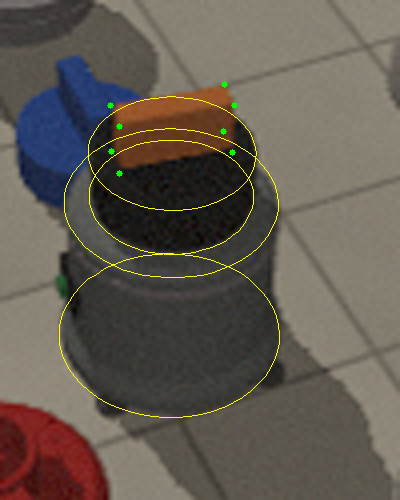

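View pics/top_fit.png

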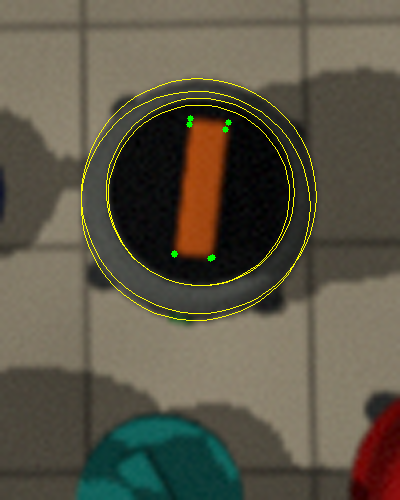

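```bash
python3 - <<'E'
from h import *
P=[pickle.load(open(f"pics/{n}0.pkl","rb")) for n in("side","top")]
def om(p):
    I=p["image"].astype(float); return (I[...,0]>1.6*I[...,2]+10)&(I[...,0]>1.25*I[...,1]+5)&(I[...,1]>I[...,2]*1.1)
M=[]
for p,(a,b) in zip(P,((240,180),(280,190))):
    m=om(p); z=np.zeros_like(m); z[b:b+60,a:a+60]=m[b:b+60,a:a+60]
    n,l,s,c=cv2.connectedComponentsWithStats(z.astype(np.uint8)); M.append(l==1+np.argmax(s[1:,4]))
print([m.sum() for m in M])
best=None
for yaw in(-.3,-.13,0,.13):
    r=fit(P,M,[52.2,-2.9,16.3,yaw]); print(r.x,r.fun)
    if best is None or r.fun<best.fun: best=r
v=best.x
for w in ([0],[1]):
    r=fit([P[w[0]]],[M[w[0]]],v);print(w,r.x,r.fun)
ims=[]
for i,(a,b) in enumerate(((250,185),(280,190))):
    R=rend(P[i],box(*v[:3]/100,v[3]),M[i].shape)
    im=P[i]["image"][:,:,::-1].copy()//2
    im[...,1]=np.maximum(im[...,1],R*200); im[...,0]=M[i]*255
    ims.append(cv2.resize(im[b:b+50,a:a+50],None,fx=8,fy=8,interpolation=cv2.INTER_NEAREST))
cv2.imwrite("pics/ov.png",np.hstack(ims))
E
```

```text
[np.int64(487), np.int64(403)]
[52.17601575 -2.93817011 16.16236833 -0.10617087] 82.69384765625
[52.1402154  -2.96003385 16.2400162  -0.12789936] 80.3486328125
[52.13419135 -3.01392119 16.26518769 -0.1327933 ] 81.880615234375
[52.16899196 -2.97204571 16.27183868 -0.14964258] 82.62109375
[0] [52.1402154  -2.96003385 16.2400162  -0.12789936] 29.036865234375
[1] [51.87745578 -2.86301561 21.37987078 -0.14180234] 26.778076171875
```

View pics/ov.png

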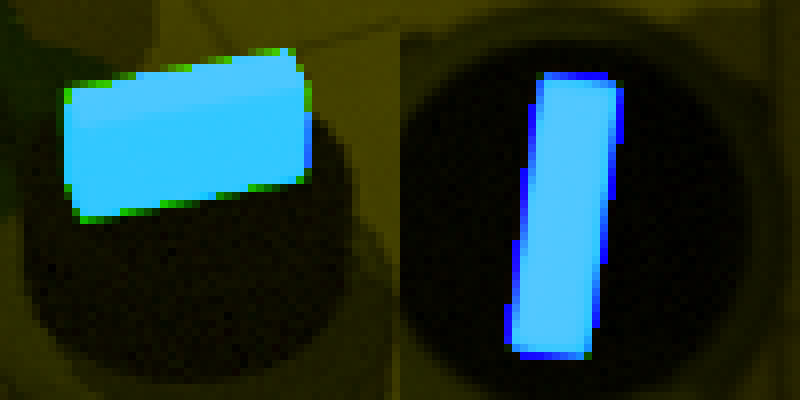

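The pictures show the orange-winged lid on the grey grinder at about (273,201) in the side view and (300,217) in the top view. The blue and turquoise lids and the red grinder are the look-alikes. The two-view fit puts lid_grip at (0.5215, -0.0295, 0.1625) with a yaw of about -7.4°. The text's height of 0.164 agrees with that. Moving over now.

```bash
python3 -m inch '1 -3.3 0 -3.3 0; 1 -3.3 0 -3.3 0; 1 -3.3 0 -3.3 0; 1 -3.3 0 -3.3 0; 1 -3.3 0 -3.3 0' 20
python3 -m inch '1 -3.3 0 -3.3 0; 1 -3.3 0 -3.3 0; 1 -3.3 0 -3.3 0; 1 -3.3 0 -3.3 0; 1 -3.3 0 -3.3 0'
python3 -m inch '1 -3.3 0 -3.2 0; 1 -3.3 0 -3.2 0; 1 -3.3 0 -3.2 0; 1 -3.3 0 -3.2 0; 1 -3.3 0 -3.0 0'
python3 -m inch '1 0 0 0 -7.5; 1 0 0 0 -7.5; 1 0 0 0 0; 1 0 0 0 0'
```

```text
clock: 0.8
position: [0.3484, 0.406, 0.2388]
orientation: [-90.0, -0.0, 67.5]
wrist_force: [0.8, -1.0, 0.6]
grip_width: 0.0878
clock: 1.3
position: [0.4375, 0.1902, 0.239]
orientation: [-90.0, -0.0, 67.5]
wrist_force: [0.1, 0.7, -0.0]
grip_width: 0.0879
clock: 1.8
position: [0.5202, -0.023, 0.239]
orientation: [-90.0, -0.0, 67.4]
wrist_force: [0.6, 0.2, 0.5]
grip_width: 0.088
clock: 2.2
position: [0.5196, -0.021, 0.2387]
orientation: [-90.0, -0.0, 82.3]
wrist_force: [-0.2, 0.2, -0.6]
grip_width: 0.0881
```

```bash
python3 -m inch '1 -0.8 0 -0.3 0; 1 0 2 0 0; 1 0 2 0 0; 1 0 0 0 0; 1 0 0 0 0'
python3 - <<'E'
from rig import bot
from h import *
s=bot.state();print(s["position"],s["orientation"],s["joint_positions"])
for n in("side","top"):
    p=bot.camera(n); pickle.dump(p,open(f"pics/{n}1.pkl","wb"))
    im=p["image"][120:270,200:400,::-1]
    cv2.imwrite(f"pics/{n}1.png",cv2.resize(im,None,fx=4,fy=4))
E
```

```text
clock: 2.7
position: [0.5214, -0.0293, 0.1987]
orientation: [-90.0, 0.0, 82.4]
wrist_force: [-0.5, -0.4, 0.5]
grip_width: 0.0882
[ 0.52143077 -0.02933828  0.19867674] [-8.99521012e+01  9.66479393e-03  8.24156893e+01] [-5.94771341e+00  2.58086087e-01  1.12997858e+02 -9.02297501e-03
  6.67922113e+01 -8.83598395e+01]
```

View pics/side1.png

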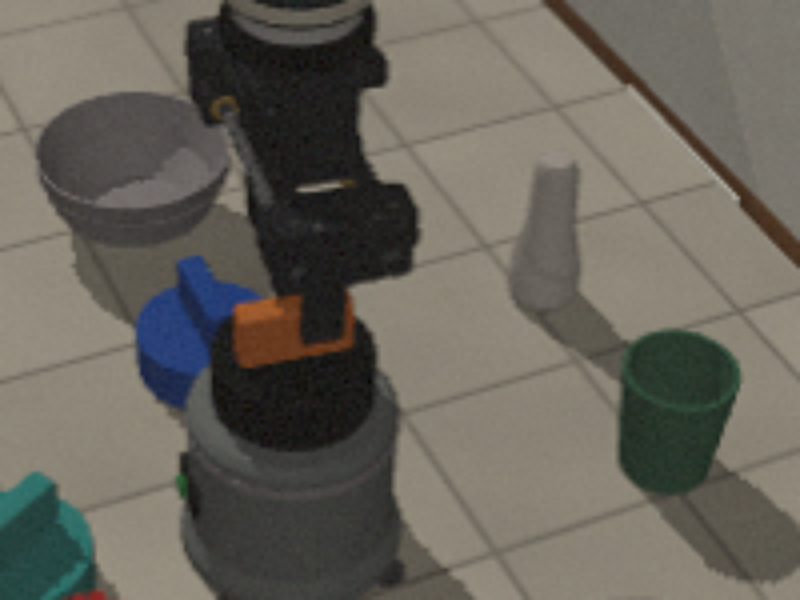

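View pics/top1.png

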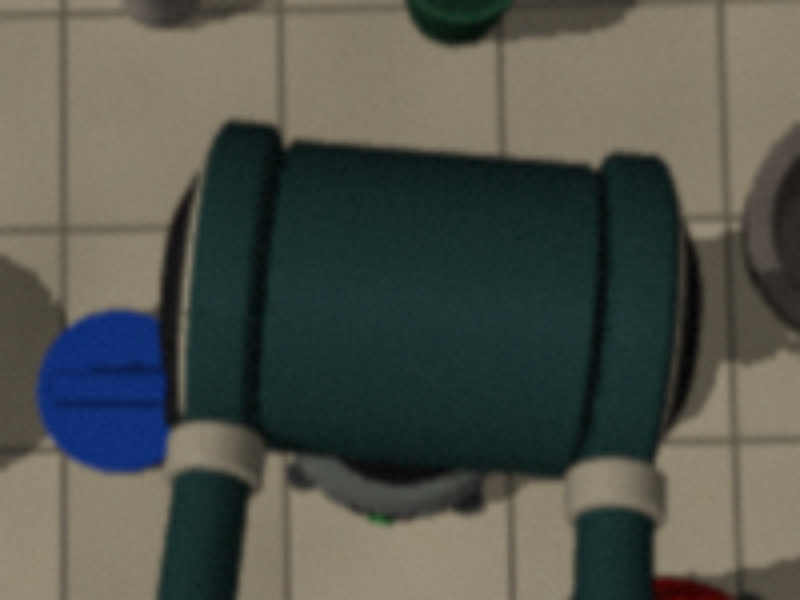

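The top camera is blocked by the wrist. The side view shows the wing sitting between the two fingers, so I'm descending to close on it.

```bash
python3 -m inch '1 0 2 0 0; 1 0 1.4 0 0; 1 0 0.6 0 0; 1 0 0.6 0 0; 1 0 0 0 0' 15
python3 -m inch '0.1 0 0 0 0; 0 0 0 0 0; 0 0 0 0 0; 0 0 0 0 0; 0 0 0 0 0' 15
python3 -m inch '0 0 0 0 0; 0 0 0 0 0; 0 0 0 0 0' 15
python3 - <<'E'
from rig import bot
s=bot.state();print(s["position"],s["orientation"],s["wrist_force"],s["torque"],s["grip_width"])
E
```

```text
clock: 3.3
position: [0.5212, -0.0293, 0.1521]
orientation: [-89.9, 0.0, 82.4]
wrist_force: [-0.0, -0.0, -1.0]
grip_width: 0.0885
clock: 3.8
position: [0.5218, -0.0294, 0.153]
orientation: [-90.0, -0.0, 82.4]
wrist_force: [0.4, 0.0, 0.2]
grip_width: 0.0504
clock: 4.1
position: [0.5216, -0.0294, 0.1527]
orientation: [-90.0, 0.0, 82.4]
wrist_force: [-0.6, 0.6, -0.6]
grip_width: 0.0263
[ 0.52159978 -0.02935706  0.1526877 ] [-8.99947279e+01  4.57448022e-04  8.24354895e+01] [-0.5736755   0.6016067  -0.61196121] [ 0.01985218 -0.00030158 -0.00624214] 0.026256607844306088
```

```bash
python3 -m inch '0 0 0 0 0; 0 0 0 0 0; 0 0 0 0 0; 0 0 0 0 0' 15
python3 - <<'E'
from rig import bot
s=bot.state();print(s["position"],s["orientation"],s["wrist_force"],s["torque"],s["grip_width"])
E
```

```text
clock: 4.5
position: [0.5216, -0.0295, 0.1527]
orientation: [-90.0, 0.0, 82.4]
wrist_force: [1.3, -1.8, 0.2]
grip_width: 0.0182
[ 0.52160856 -0.02945269  0.15268284] [-8.99972113e+01  1.05298609e-02  8.24367189e+01] [ 1.26658382 -1.82200159  0.18986918] [-0.08013472  0.01303545  0.01644592] 0.018170855935510707
```

Grip closed at 18.2 mm, which is the wing thickness, and the forces are small. Now feeling anticlockwise. A negative roll raises the yaw.

```bash
cat > t.py <<'E'
from rig import bot
s=bot.state();print("t",s["clock"],s["position"].round(4),"yaw",s["orientation"].round(2),"F",s["wrist_force"].round(2),"T",s["torque"].round(3),s["grip_width"].round(4),"j6",s["joint_positions"][5].round(1))
E
python3 -m inch '0 0 0 0 -2; 0 0 0 0 -2; 0 0 0 0 -2; 0 0 0 0 -2; 0 0 0 0 0' 20 >/dev/null; python3 t.py
python3 -m inch '0 0 0 0 -2; 0 0 0 0 0' >/dev/null; python3 t.py
python3 -m inch '0 0 0 0 -1.5; 0 0 0 0 0' >/dev/null; python3 t.py
```

```text
Traceback (most recent call last):
  File "t.py", line 2, in <module>
    s=bot.state();print("t",s["clock"],s["position"].round(4),"yaw",s["orientation"].round(2),"F",s["wrist_force"].round(2),"T",s["torque"].round(3),s["grip_width"].round(4),"j6",s["joint_positions"][5].round(1))
                                                                                                                                                     ^^^^^^^^^^^^^^^^^^^^^
AttributeError: 'float' object has no attribute 'round'
Traceback (most recent call last):
  File "t.py", line 2, in <module>
    s=bot.state();print("t",s["clock"],s["position"].round(4),"yaw",s["orientation"].round(2),"F",s["wrist_force"].round(2),"T",s["torque"].round(3),s["grip_width"].round(4),"j6",s["joint_positions"][5].round(1))
                                                                                                                                                     ^^^^^^^^^^^^^^^^^^^^^
AttributeError: 'float' object has no attribute 'round'
Traceback (most recent call last):
  File "t.py", line 2, in <module>
    s=bot.state();print("t",s["clock"],s["position"].round(4),"yaw",s["orientation"].round(2),"F",s["wrist_force"].round(2),"T",s["torque"].round(3),s["grip_width"].round(4),"j6",s["joint_positions"][5].round(1))
                                                                                                                                                     ^^^^^^^^^^^^^^^^^^^^^
AttributeError: 'float' object has no attribute 'round'
```

```bash
sed -i 's/s\["grip_width"\].round(4)/round(s["grip_width"],4)/' t.py; python3 t.py
```

```text
t 5.4 [ 0.5216 -0.0293  0.1527] yaw [-90.    -0.    93.95] F [ 0.88 -0.13 -0.69] T [ 0.024  0.04  -0.006] 0.018 j6 -99.9
```

```bash

python3 -m inch '0 0 0 0 -1.5; 0 0 0 0 0' >/dev/null; python3 t.py
python3 -m inch '0 0 0 0 -1.5; 0 0 0 0 0' >/dev/null; python3 t.py
python3 -m inch '0 0 0 0 -1.5; 0 0 0 0 0' >/dev/null; python3 t.py
```

```text
t 5.6 [ 0.5216 -0.0293  0.1527] yaw [-90.    -0.    95.48] F [ 0.13  0.71 -0.25] T [ 0.021 -0.015  0.077] 0.0177 j6 -101.4
t 5.8 [ 0.5216 -0.0294  0.1527] yaw [-90.     0.    96.99] F [-0.18 -0.47 -0.23] T [ 0.016 -0.001 -0.02 ] 0.0182 j6 -102.9
t 6.0 [ 0.5216 -0.0293  0.1527] yaw [-90.    0.   98.5] F [ 0.07 -0.49 -0.1 ] T [-0.041  0.009  0.035] 0.0179 j6 -104.4
```

```bash

python3 -m inch '0 0 0 0 -1.5; 0 0 0 0 0' >/dev/null; python3 t.py
python3 -m inch '0 0 0 0 -1.5; 0 0 0 0 0' >/dev/null; python3 t.py
python3 -m inch '0 0 0 0 -1.5; 0 0 0 0 0' >/dev/null; python3 t.py
python3 -m inch '0 0 0 0 -1.5; 0 0 0 0 0' >/dev/null; python3 t.py
python3 - <<'E'
from rig import bot
from h import *
p=bot.camera("side"); cv2.imwrite("pics/side2.png",cv2.resize(p["image"][150:270,200:360,::-1],None,fx=5,fy=5))
E
```

```text
t 6.2 [ 0.5216 -0.0294  0.1527] yaw [-90.     0.    99.99] F [-0.61 -0.45 -0.69] T [ 0.052 -0.03   0.009] 0.0179 j6 -105.9
t 6.4 [ 0.5216 -0.0294  0.1527] yaw [-90.    0.  101.5] F [ 0.88 -0.2   0.31] T [0.052 0.016 0.047] 0.0175 j6 -107.4
t 6.6 [ 0.5216 -0.0294  0.1527] yaw [-90.   0. 103.] F [-0.46 -0.44 -0.37] T [0.031 0.072 0.008] 0.0177 j6 -108.9
t 6.8 [ 0.5216 -0.0294  0.1527] yaw [-90.     0.   104.49] F [-0.38  0.5  -0.87] T [0.056 0.007 0.024] 0.0178 j6 -110.4
```

View pics/side2.png

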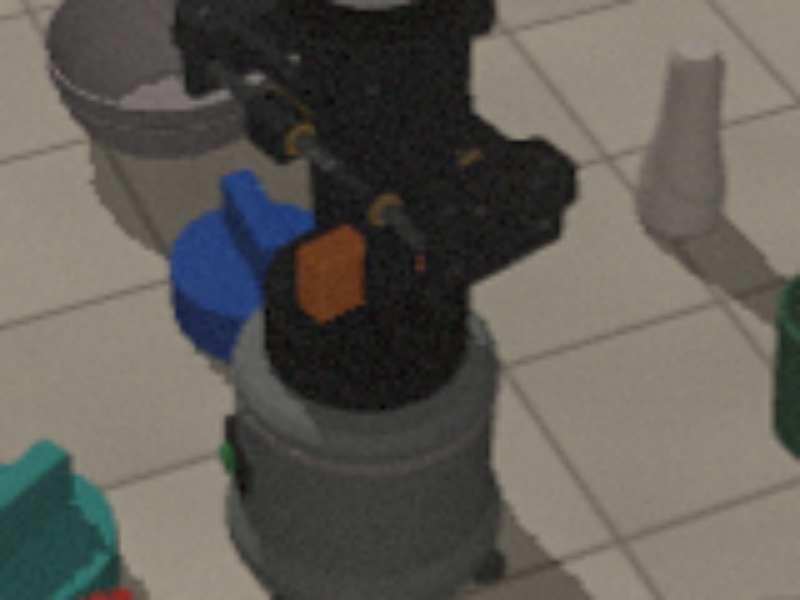

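The wing has turned 22° along with the grip and the torque is still near zero. The wrong-way stop would have come by 17° at the latest, so anticlockwise opens it. Another 25° takes it to about 47°.

```bash

python3 -m inch '0 0 0 0 -2.5; 0 0 0 0 -2.5; 0 0 0 0 -2.5; 0 0 0 0 -2.5; 0 0 0 0 0' >/dev/null; python3 t.py
python3 -m inch '0 0 0 0 -2.5; 0 0 0 0 -2.5; 0 0 0 0 -2.5; 0 0 0 0 0' >/dev/null; python3 t.py
python3 -m inch '0 0 0 0 -2.5; 0 0 0 0 -2.5; 0 0 0 0 -2.5; 0 0 0 0 0' >/dev/null; python3 t.py
```

```text
t 7.35 [ 0.5216 -0.0294  0.1527] yaw [-90.     0.   114.44] F [-0.64 -0.48 -1.55] T [ 0.016 -0.011  0.007] 0.0178 j6 -120.4
t 7.75 [ 0.5216 -0.0293  0.1527] yaw [-90.     0.   121.89] F [ 0.19 -0.97 -0.98] T [0.079 0.021 0.044] 0.0181 j6 -127.8
t 8.15 [ 0.5217 -0.0294  0.1527] yaw [-90.     0.   129.36] F [-0.62 -0.3  -0.81] T [ 0.063 -0.013 -0.043] 0.018 j6 -135.3
```

```bash

python3 -m inch '0 0 0 0 0; 0 0 -0.3 0 0; 0 0 -0.2 0 0; 0 0 0 0 0' 25 >/dev/null; python3 t.py
python3 -m inch '0 0 -0.3 0 0; 0 0 0 0 0' >/dev/null; python3 t.py
```

```text
t 8.55 [ 0.5217 -0.0293  0.1579] yaw [-9.0010e+01  1.0000e-02  1.2941e+02] F [-0.86  0.44 -2.86] T [ 0.077 -0.028 -0.027] 0.0175 j6 -135.4
t 8.75 [ 0.5218 -0.0294  0.1611] yaw [-9.0020e+01  2.0000e-02  1.2943e+02] F [ 1.01  0.01 -3.34] T [ 0.112 -0.021  0.027] 0.018 j6 -135.4
```

Raised 8 mm, and the downward force is about the lid's weight (2–3 N), so nothing is catching. I'm lifting further.

```bash

python3 -m inch '0 0 -0.7 0 0; 0 0 -0.7 0 0; 0 0 -0.7 0 0; 0 0 -0.7 0 0; 0 0 0 0 0' >/dev/null; python3 t.py
python3 -m inch '0 0 -1 0 0; 0 0 -1 0 0; 0 0 -1 0 0; 0 0 -1 0 0; 0 0 -0.5 0 0' >/dev/null; python3 t.py
python3 -m inch '0 0 0 0 0; 0 0 0 0 0; 0 0 0 0 0; 0 0 0 0 0; 0 0 0 0 0' >/dev/null; python3 t.py
python3 - <<'E'
from rig import bot
from h import *
p=bot.camera("side"); cv2.imwrite("pics/side3.png",cv2.resize(p["image"][100:280,170:410,::-1],None,fx=3.3,fy=3.3))
E
```

```text
t 9.25 [ 0.5227 -0.0294  0.1905] yaw [-9.0120e+01  1.2000e-01  1.2944e+02] F [ 0.65 -1.56 -3.21] T [0.068 0.03  0.058] 0.0179 j6 -135.4
t 9.75 [ 0.5224 -0.0294  0.2355] yaw [-9.0090e+01  9.0000e-02  1.2944e+02] F [ 0.84  0.29 -1.49] T [0.107 0.006 0.025] 0.0178 j6 -135.4
t 10.25 [ 0.5214 -0.0293  0.2332] yaw [-8.9960e+01 -3.0000e-02  1.2944e+02] F [ 0.5  -0.12 -2.98] T [ 0.102  0.051 -0.031] 0.0176 j6 -135.4
```

View pics/side3.png

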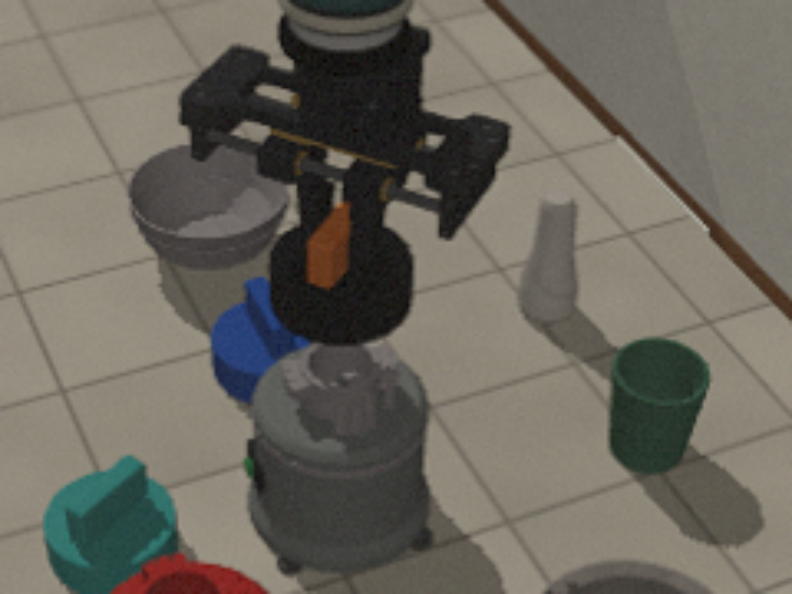

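The lid is clear of the neck, level and centred over the grinder, about 80 mm above its seat. The bystanders look untouched. One last steadiness check, then I hand in.

```bash

python3 -m inch '0 0 0 0 0; 0 0 0 0 0; 0 0 0 0 0; 0 0 0 0 0; 0 0 0 0 0' 25 >/dev/null; python3 t.py
python3 - <<'E'
from rig import bot
print(bot.state()["qvel"].round(2)); print(bot.job_done())
E
```

```text
t 10.8 [ 0.5217 -0.0293  0.2337] yaw [-90.     0.   129.44] F [-0.5  -0.08 -3.35] T [0.057 0.037 0.026] 0.0181 j6 -135.4
[-0.    0.03 -0.03 -0.04  0.04 -0.01]
the job is handed in; nothing more can be done
None
```

The lid is unlocked and lifted off, and I handed the job in with the gripper still holding it over the grinder, about 81 mm above its seat. The hand-in reports no verdict, so success is judged from my own readings.

- **Finding the lid:** Both camera views put the grip point at (0.5215, -0.0295, 0.1625), with the wing at about -7.4°. The height agrees with the 0.164 m in the text to within 2 mm.
- **Turning:** I gripped the wing and turned it anticlockwise, feeling for a stop. It stayed free past 22°, beyond where the wrong-way stop would have been, so anticlockwise opens it. I turned it about 47° in all, and the torque about its axis never read above about 0.1 N m.
- **Lifting:** It came off freely, with about 1.5–3.3 N downward, close to the lid's own weight.
- **Last checks:** The tool was vertical within 0.1°, the joints were nearly still and the fingers were 18 mm apart on the wing. The picture taken just before showed the lid level and clear of the neck, with the bowls, pestle and cup in place and the mortar only partly in view. The clock stood at 10.8 s of the 42 s allowed.
- **Not confirmed by camera:** The wrist blocked the top camera once the arm was over the grinder, so the end pose was checked from the side view and the arm's readings only. No check failed or disagreed.

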